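# Find the rattling case

## Task

Three look-alike sealed cases lie on the worktop, and in one of them the steel ball has come loose. First stand the jar that is on top of one case upright in the blue bin; then lift the cases one at a time and shake them, setting any silent one back where it lay, until you find the one that rattles. Finish while holding the rattling case still and level over the middle of the white tray, roughly 5 to 15 cm clear above its rim, without letting go, and leave the tape roll, the timer and the other bystanders alone.

Things in the scene. Friction and masses are not known exactly. Their poses are not given: they have to be found in the camera images.
- case_a_center (a point): sealed grey plastic case, 150 mm long (its x; two orange latches at -x), 60 mm wide (y), 46 mm high (z), about 0.4 kg; this point is its centre. Grip it across the flat 60 mm width. All three cases look alike and weigh much alike. Hidden in one of the three, a loose 36 mm, 0.19 kg steel ball rolls up to 54 mm either way along x; in the other two an insert of equal weight stays in the middle.
- case_b_center (a point): sealed grey plastic case, 150 mm long (its x; two orange latches at -x), 60 mm wide (y), 46 mm high (z), about 0.4 kg; this point is its centre. Grip it across the flat 60 mm width. All three cases look alike and weigh much alike.
- case_c_center (a point): sealed grey plastic case, 150 mm long (its x; two orange latches at -x), 60 mm wide (y), 46 mm high (z), about 0.4 kg; this point is its centre. Grip it across the flat 60 mm width. All three cases look alike and weigh much alike.
- jar_center (a point): round white jar with a white screw cap, 46 mm in diameter, 84 mm high, standing upright on top of one of the cases (any of the three). This point is its centre, 42 mm above its foot.
- bin_floor (a point): small open blue bin, fixed, 123 x 103 mm (x, y) and 52 mm high, walls 2 mm, inside 116 x 96 mm. This point is the middle of its inner floor, 2 mm above the worktop; x along its longer side.
- tray_rim (a point): open white tray, fixed, 104 x 108 mm and 55 mm high. This point is over its middle, at the height of its rim; z up.
- tape_roll: bystander: beige roll of tape lying flat, 69 mm across, 18 mm high; origin at the middle of its underside
- timer: bystander: small white timer, 62 x 62 x 17 mm; origin at the middle of its underside
Mind the look-alikes: they are no part of the job. Of the things like the part that bears bin_floor, leave any that is pink; of the rest the larger one is meant.

How it is judged (in metres and radians):
On the way, in this order (a step that is already met when the one before it is completed fails the run):
1. the jar stands upright in the blue bin, let go (angle between jar_center's own z axis and vertical below 0.2 rad and height (world z) of jar_center below 0.055 m and contact force between the fingers and jar below 0.2 N and x of jar_center in the frame of bin_floor between -0.045 and 0.045 m and y of jar_center in the frame of bin_floor between -0.035 and 0.035 m), for 0.2 s.
2. the case with the loose ball has been lifted in the grip and shaken so that the ball rolls about (((distance between ball_center and case_a_center below 0.075 m and contact force between the fingers and case_a above 1 N and height (world z) of case_a_center above 0.05 m and angular speed of ball above 6 rad/s) or (distance between ball_center and case_b_center below 0.075 m and contact force between the fingers and case_b above 1 N and height (world z) of case_b_center above 0.05 m and angular speed of ball above 6 rad/s) or (distance between ball_center and case_c_center below 0.075 m and contact force between the fingers and case_c above 1 N and height (world z) of case_c_center above 0.05 m and angular speed of ball above 6 rad/s))), for 0.02 s.
At the end, for the whole second after the job is handed in: The fingers hold the rattling case still and level (15 deg) over the white tray, centre within 50 mm of its middle, 55 to 200 mm above the rim. The other cases lie flat within 50 mm of their starts; the jar stands upright (0.2 rad) on the floor of the blue bin, let go (all of step 1 and ((distance between ball_center and case_a_center below 0.075 m and contact force between the fingers and case_a above 1 N and angle between case_a_center's own z axis and vertical below 0.26 rad and horizontal distance between case_a_center and tray_rim below 0.05 m and z of case_a_center in the frame of tray_rim between 0.055 and 0.2 m and linear speed of case_a below 0.03 m/s and distance of each of case_b_center, case_c_center from where it was at the start of the episode below 0.05 m and height (world z) of each of case_b_center, case_c_center below 0.03 m and angle between each of case_b_center, case_c_center's own z axis and vertical below 0.1 rad) or (distance between ball_center and case_b_center below 0.075 m and contact force between the fingers and case_b above 1 N and angle between case_b_center's own z axis and vertical below 0.26 rad and horizontal distance between case_b_center and tray_rim below 0.05 m and z of case_b_center in the frame of tray_rim between 0.055 and 0.2 m and linear speed of case_b below 0.03 m/s and distance of each of case_a_center, case_c_center from where it was at the start of the episode below 0.05 m and height (world z) of each of case_a_center, case_c_center below 0.03 m and angle between each of case_a_center, case_c_center's own z axis and vertical below 0.1 rad) or (distance between ball_center and case_c_center below 0.075 m and contact force between the fingers and case_c above 1 N and angle between case_c_center's own z axis and vertical below 0.26 rad and horizontal distance between case_c_center and tray_rim below 0.05 m and z of case_c_center in the frame of tray_rim between 0.055 and 0.2 m and linear speed of case_c below 0.03 m/s and distance of each of case_a_center, case_b_center from where it was at the start of the episode below 0.05 m and height (world z) of each of case_a_center, case_b_center below 0.03 m and angle between each of case_a_center, case_b_center's own z axis and vertical below 0.1 rad))); the arm keeps its last pose, push and grip.
It fails at once if the tape roll or the timer is pushed more than 20 mm (distance of any of tape_roll, timer from where it was at the start of the episode above 0.02 m).
It also fails if it takes over 72 s, if anything falls off the work surface, if the arm or the gripper's body presses on something with over 40 N, if the wrist force passes 120 N, or if a joint passes its speed limit or range.

## Robot

A 6-joint arm with a two-finger parallel gripper is mounted at the origin on a cart in front of the work surface, level with it; the furniture and walls round the work are solid. World frame = base frame: x ahead of the robot, y to its left, z up, the work surface at z = 0. Lengths are in mm, angles in rad, forces in N, time in s.
With the tool pointing down it reaches from about 275 to 1000 mm from the base axis. Payload 8.4 kg.
Tool frame: the origin (TCP) lies at the very end of the fingers, on their centre line; the grasp point (between the pads) lies 19 mm behind it (r.pinch_z is the distance from the TCP to the grasp point, in mm); z points along the fingers, y is the line along which they close (so a half turn about z gives the same grasp; the last joint's range is limited). The gripper opens to 85 mm and grips with 20 to 120 N. Pads are 22 mm wide; open, the fingers measure 114 mm over their backs; the gripper's body (76 mm by 85 mm) begins 54 mm behind the grasp point. The pads swing forward as they close: fully open they stand 13 mm farther back than shut.
Start: joints at [1.142, 0.353, 1.633, -0, 1.155, -0.002], TCP at [258.724, 568.937, 231.281] pointing down, gripper open.
Joint ranges: [-2.63, 2.63], [-0.92, 2.1], [0.06, 2.66], [-1.3, 4.44], [0, 2.69], [-3.02, 3.02]. Speed limits (rad/s): [2.22, 2.22, 2.79, 3.14, 3.14, 3.14].

## Interface

Orientations are given as [roll, pitch, yaw] about the fixed x, y, z axes, in that order (R = Rz(yaw) Ry(pitch) Rx(roll)).
In Python, from rig import r gives the robot as it stands.
- The arm moves only by the tool carry_out, never from a script. Its argument "series" is a list of rows, each a list of 7 numbers: the turn, a rotation vector about the tool's x, y, z as a fraction of full scale, then the shift along the tool's x, y, z as a fraction of full scale, then the gripper command: -1 is fully open, 1 is shut, values between are in proportion. A call has 1 to 8 rows; each row is the pose to reach, as a shift and turn from the pose commanded when the call began, along the tool's axes at that moment, turning the shorter way round; what a row does not reach only later rows make up. Full scale, the value 1, is 0.25 m for a shift and pi rad for a turn. A row lasts 1/8 s, in which the tool goes at most 62.5 mm and 10.7 degrees, less where a joint would pass 70% of its speed; a pose out of reach is approached as far as the arm can. A call with a number of a shift or a turn outside -1 to 1 is refused whole. A call with a gripper value outside its range is refused whole. The fingers move at their own pace and stop on an object; "force" is the grip in N (left out, the last holds). Time passes only in rows, so rows that repeat a pose let the fingers close. It gives the time, the measured TCP pose, the force, the opening and the grip force at its end, in the units of the state.
- r.sense(): the state, without advancing time (a new reading comes with each control period).
- r.grab_frame(name): name is "side" or "top"; returns the picture (420x560x3 uint8, red, green, blue); there is no depth.
- r.get_calibration(name): a dict with "K" (3x3 intrinsics, pixels), "pose" (4x4, takes a point from camera to world coordinates). Camera axes: x right, y up, looking along -z (the intrinsics and any distortion apply to the point x, -y, -z); pixel columns grow to the right and rows downward; lengths in mm; the calibration is good to about 2 mm. A picture is of the moment at which its call begins. get_calibration takes no time and is no camera call.
- r.sign_off(): hands the job in; it is judged then, once.
Trained networks look in the newest picture that a camera, given by its name, has taken for a name from the list of things; names that differ only in an ending like _2 or _b are one class to them, and where a whole thing is asked for, a point or a joint stands for the part that bears it (a point fixed in the world has none). Each returns a list of dicts, best first, with "score" (0 to 1); they miss things now and then, are a little off and sometimes report something else, mostly with a low value. They report only what shows in the picture. A call takes as long as a camera call. They do not tell look-alikes from the thing itself.
- r.silhouettes(camera, label): "region" (420x560 bool, what is visible of it) and "position" ([row, column] in pixels, amid what is visible of it).
The state is a dict: "clock": time; "qpos": joint angles; "qvel": joint speeds; "joint_efforts": joint torques, N m; "eef_pos": TCP position; "tcp_rot": TCP orientation; "contact_force": force on the tool from outside, world axes, zero at the start; "wrist_torque": the same for the moment, N m; "opening": opening from 0.0 (shut) to 1.0 (fully open); "grasp_force": force on a finger pad.
Only numpy, scipy, OpenCV 4.12 (cv2) and the standard library are available. Lean on these libraries where they do the work, as an engineer would, in place of code of your own. Each camera call takes 0.05 s, during which the arm holds its last target. There are 200 camera calls.

## Working session

There is one attempt and no reset: what is moved stays moved. The work goes in short steps, Python scripts to look and compute and a tool call to move; the robot and the scene stay as the last step left them, time stands still between calls to the robot, and variables do not carry over. Pictures are saved under pics/ and viewed, at most 10 in all, crops included, and the job is handed in when it is done.

Besides the shell and the picture viewer there is one more tool, called as name([rows], argument=value, ...), one row to a line, values as JSON. carry_out: Moves the arm, as the interface text tells. Its arguments: {"type":"object","properties":{"series":{"type":"array"},"force":{"type":"number"}},"required":["series"]}

```bash
mkdir -p pics; cat > h.py <<'E'
import numpy as np, cv2
from rig import r
def ray(cam,rc):
    c=r.get_calibration(cam);K=np.array(c["K"]);P=np.array(c["pose"])
    d=np.linalg.inv(K)@np.array([rc[1],rc[0],1.]);d=np.array([d[0],-d[1],-d[2]])
    return P[:3,3],P[:3,:3]@d
def onz(cam,rc,z):
    o,d=ray(cam,rc);return o+d*(z-o[2])/d[2]
def rect(cam,reg,z):
    ys,xs=np.nonzero(reg)
    p=np.array([onz(cam,(y,x),z)[:2] for y,x in zip(ys,xs)],np.float32)
    (c,s,a)=cv2.minAreaRect(p);return np.round(c,1),np.round(s,1),round(a,1)
E
python3 - <<'E'
from h import *
for c in("top","side"):
    cv2.imwrite(f"pics/{c}0.png",r.grab_frame(c)[:,:,::-1])
    k=r.get_calibration(c);print(k["K"],np.round(k["pose"],3).tolist(),[x for x in k])
for n,z in(("case_a_center",46),("jar_center",84+46),("bin_floor",52),("tray_rim",55),("tape_roll",18),("timer",17)):
    for d in r.silhouettes("top",n): print(n,round(d["score"],2),np.round(d["position"]),d["region"].sum(),rect("top",d["region"],z))
print(r.sense())
E
```

```text
[[393.16388271   0.         275.90777318]
 [  0.         393.16388271 205.4371711 ]
 [  0.           0.           1.        ]] [[-0.011, 0.995, -0.097, 427.417], [-1.0, -0.011, 0.002, -134.28], [0.001, 0.097, 0.995, 1534.513], [0.0, 0.0, 0.0, 1.0]] ['K', 'pose']
[[445.756758     0.         282.14513359]
 [  0.         445.756758   213.37312526]
 [  0.           0.           1.        ]] [[0.94, 0.179, -0.29, 90.544], [-0.34, 0.433, -0.835, -1477.376], [-0.023, 0.883, 0.468, 834.761], [0.0, 0.0, 0.0, 1.0]] ['K', 'pose']
bin_floor 0.89 [238. 329.] 890 (array([ 450.2, -328.8]), array([124.9, 102.8]), 9.8)
bin_floor 0.76 [251. 421.] 477 (array([ 397. , -681.8]), array([85.5, 79. ]), 3.9)
bin_floor 0.58 [215. 405.] 520 (array([ 529.3, -629.4]), array([90.3, 84.7]), 16.0)
tray_rim 0.79 [241. 146.] 842 (array([455.5, 357.1]), array([103.7, 115.8]), 7.0)
tape_roll 0.71 [200. 328.] 173 (array([ 604.4, -351.9]), array([62.2, 66.7]), 88.7)
tape_roll 0.53 [184. 244.] 226 (array([673.9, -15.1]), array([61.2, 58. ]), 44.2)
tape_roll 0.31 [224. 276.] 632 (array([ 516.8, -137.6]), array([ 62.8, 155. ]), 86.5)
timer 0.49 [182. 242.] 255 (array([674.1, -15.2]), array([61.3, 63.7]), 44.8)
{'clock': 0.4, 'qpos': array([ 1.14160922e+00,  3.53093530e-01,  1.63352382e+00, -2.47430663e-05,
        1.15521274e+00, -2.40419231e-03]), 'qvel': array([-1.23188938e-03, -1.21523848e-03,  8.60871925e-05, -9.41802547e-04,
        9.25892316e-04,  3.75020834e-04]), 'joint_efforts': array([ 8.07998686e-05, -6.04550600e+01, -3.42009759e+01, -2.10088351e-04,
        3.80607860e-03, -1.77999584e-05]), 'eef_pos': array([258.6907044 , 568.86023283, 231.16945572]), 'tcp_rot': array([-3.14135516e+00,  2.20636811e-05,  2.71481973e+00]), 'contact_force': array([ 0.11354351, -0.72035573, -0.3942282 ]), 'wrist_torque': array([-0.00771115, -0.04542344,  0.00179722]), 'grasp_force': 0.0, 'opening': 1.0000194276577028}
```

View pics/top0.png

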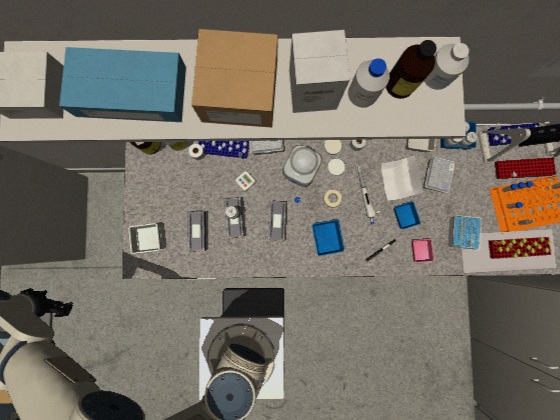

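View pics/side0.png

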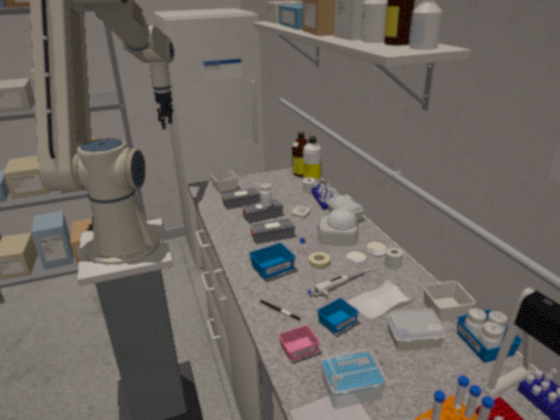

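The top view shows the three cases at about (col, row) (197,230), (234,216) and (278,220). The jar stands on the middle case at (232,211). The blue bin is at (328,237), the tray at (148,238), the timer at (245,181) and the tape at (333,198). The network missed the cases and the jar, so I'll retry with a crop.

```bash
python3 - <<'E'
from h import *
im=r.grab_frame("top");r.grab_frame("side")
for n,z in(("case_a_center",46),("case_b_center",46),("jar_center",84+46)):
  for c in("top","side"):
    for d in r.silhouettes(c,n): print(n,c,round(d["score"],2),np.round(d["position"]),d["region"].sum(),rect(c,d["region"],z))
cv2.imwrite("pics/crop.png",cv2.resize(im[165:270,125:325,::-1],None,fx=4,fy=4,interpolation=cv2.INTER_CUBIC)[:600])
E
```

```text
case_a_center top 0.57 [229. 196.] 694 (array([481.3, 161.9]), array([148. ,  68.3]), 0.4)
case_a_center side 0.72 [197. 240.] 605 (array([474.4, 122.6]), array([151.5, 165.7]), 89.7)
case_b_center top 0.83 [223. 236.] 515 (array([529.2,  23.3]), array([154.3,  63.2]), 4.4)
jar_center side 0.63 [197. 263.] 230 (array([523.1, -53. ]), array([198.1,  40.8]), 71.4)
```

View pics/crop.png

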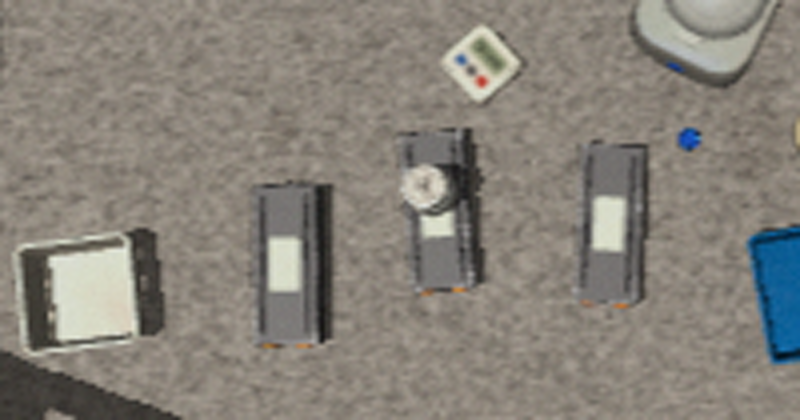

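The crop shows the left case with its label at (284,264), the middle case with the jar cap at (427,187), and the right case with its label at (610,224). Latches are at the bottom (robot side). I'll convert the corners I read off to positions.

```bash
python3 - <<'E'
from h import *
def w(x,y,z): return onz("top",(165+(y+.5)/4-.5,125+(x+.5)/4-.5),z)
for n,q in dict(L=[(256,187),(314,186),(317,345),(258,345)],M=[(402,134),(464,132),(472,289),(418,291)],R=[(587,146),(646,147),(637,304),(580,302)]).items():
    p=np.array([w(*c,46)[:2] for c in q],np.float32)
    m=cv2.minAreaRect(p); f=(p[0]+p[1])/2; b=(p[2]+p[3])/2
    print(n,np.round(p.mean(0)),np.round(m[0]),np.round(m[1]),"yaw",round(np.degrees(np.arctan2(*(f-b)[::-1])),1))
for l in((284,264),(610,224)):print("label",np.round(w(*l,46)))
print("jar",np.round(w(427,187,130)))
s=r.sense();print(s["eef_pos"],np.degrees(s["tcp_rot"]))
E
```

```text
L [479. 165.] [479. 165.] [151.  55.] yaw 1.4
M [529.  20.] [529.  23.] [151.  59.] yaw 4.3
R [ 515. -144.] [ 515. -145.] [ 56. 150.] yaw -3.6
label [481. 167.  46.]
label [ 515. -142.   46.]
jar [545.  22. 130.]
[258.70825546 568.92913039 231.29365441] [-1.79999774e+02  5.42138212e-04  1.55549450e+02]
```

```bash
cat >> h.py <<'E'
from scipy.spatial.transform import Rotation as Ro
def go(p,yaw,start=None,tilt=None):
    """fractions (turn, shift) from pose start (sensed now) to p (mm), tool down with yaw (deg); returns pose"""
    if start is None:
        s=r.sense();start=(np.array(s["eef_pos"]),Ro.from_euler("xyz",s["tcp_rot"]))
    T=Ro.from_euler("xyz",[180,0,yaw],degrees=True)
    if tilt is not None: T=Ro.from_rotvec(tilt,degrees=True)*T
    t=(start[1].inv()*T).as_rotvec()/np.pi; d=start[1].inv().apply(np.array(p)-start[0])/250
    print(p,yaw,"->",np.round(np.r_[t,d],3).tolist(), "mm",round(np.linalg.norm(d)*250),"deg",round(np.linalg.norm(t)*180,1))
    return np.array(p),T
E
python3 - <<'E'
from h import *
a=go([402,296,231],128)
b=go([545,22,231],99.8,a)
go([545,22,91],99.8,b)
E
```

```text
[402, 296, 231] 128 -> [-0.0, 0.0, 0.153, -0.974, -0.757, 0.001] mm 308 deg 27.5
[545, 22, 231] 99.8 -> [0.0, -0.0, 0.157, -1.216, -0.224, -0.0] mm 309 deg 28.2
[545, 22, 91] 99.8 -> [0.0, 0.0, 0.0, 0.0, -0.0, 0.56] mm 140 deg 0.0
```

carry_out([
  [0, 0, 0, -0.974, -0.757, 0, -1],
  [0, 0, 0, -0.974, -0.757, 0, -1],
  [0, 0, 0, -0.974, -0.757, 0, -1],
  [0, 0, 0, -0.974, -0.757, 0, -1],
  [0, 0, 0, -0.974, -0.757, 0, -1],
  [0, 0, 0, -0.974, -0.757, 0, -1],
])

```text
clock: 1.55
eef_pos: [403.4, 292.8, 231.5]
tcp_rot: [-3.141, 0.001, 2.71]
contact_force: [-0.3, 0.4, -0.0]
opening: 1.001
grasp_force: 0.0
```

carry_out([
  [0, 0, 0.309, -0.974, -0.757, 0, -1],
  [0, 0, 0.309, -0.974, -0.757, 0, -1],
  [0, 0, 0.309, -0.974, -0.757, 0, -1],
  [0, 0, 0.309, -0.974, -0.757, 0, -1],
  [0, 0, 0.309, -0.974, -0.757, 0, -1],
  [0, 0, 0.309, -0.974, -0.757, 0, -1],
  [0, 0, 0.309, -0.974, -0.757, 0, -1],
  [0, 0, 0.309, -0.974, -0.757, 0, -1],
])

```text
clock: 2.55
eef_pos: [544.8, 24.3, 231.2]
tcp_rot: [-3.141, -0.0, 1.747]
contact_force: [-0.1, 0.3, -0.2]
opening: 1.001
grasp_force: 0.0
```

```bash
python3 - <<'E'
from h import *
print(r.sense()["clock"])
go([545,22,91],99.8)
im=r.grab_frame("side");r.grab_frame("top")
for c in("side","top"):
  for n in("jar_center","case_a_center"):
    for d in r.silhouettes(c,n):
      ys,xs=np.nonzero(d["region"]);print(c,n,round(d["score"],2),np.round(d["position"]),ys.min(),ys.max(),xs.min(),xs.max())
cv2.imwrite("pics/s1.png",cv2.resize(im[90:260,160:360,::-1],None,fx=3.5,fy=3.5,interpolation=cv2.INTER_CUBIC))
P=np.linalg.inv(r.get_calibration("side")["pose"]);K=r.get_calibration("side")["K"]
for z in(130,46):
  c=P@[545,22,z,1];u=K@[c[0],-c[1],-c[2]];print(z,u[:2]/u[2])
E
```

```text
2.55
[545, 22, 91] 99.8 -> [-0.0, -0.0, 0.002, -0.009, -0.001, 0.561] mm 140 deg 0.3
side jar_center 0.53 [196. 264.] 183 206 260 272
side case_a_center 0.94 [195. 240.] 188 208 222 259
top case_a_center 0.59 [233. 197.] 215 250 192 205
130 [264.85497394 185.2246991 ]
46 [265.7406654 204.7299206]
```

View pics/s1.png

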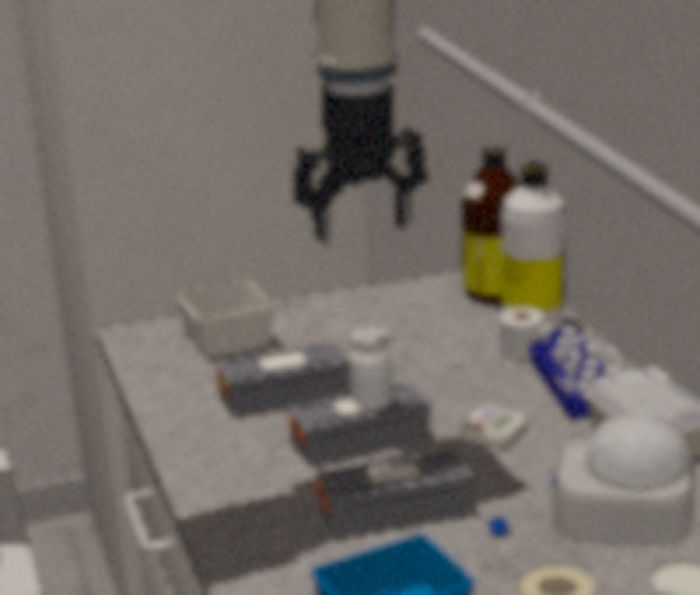

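The side crop shows the jar at about (370,370), lined up under the gripper as predicted. I'll descend and grip.

carry_out([
  [0, 0, 0, 0, 0, 0.3, -1],
  [0, 0, 0, -0.009, 0, 0.605, -1],
  [0, 0, 0, -0.009, 0, 0.605, -1],
  [0, 0, 0, -0.009, 0, 0.605, -1],
  [0, 0, 0, -0.009, 0, 0.605, 1],
  [0, 0, 0, -0.009, 0, 0.605, 1],
  [0, 0, 0, -0.009, 0, 0.605, 1],
  [0, 0, 0, -0.009, 0, 0.605, 1],
], force=30)

```text
clock: 3.85
eef_pos: [546.9, 20.6, 81.8]
tcp_rot: [3.139, 0.0, 1.744]
contact_force: [-1.3, 0.2, 7.1]
opening: 0.511
grasp_force: 29.8
```

carry_out([
  [0, 0, 0, 0, 0, 0, 1],
  [0, 0, 0, 0, 0, 0, 1],
  [0, 0, 0, 0, 0, -0.2, 1],
  [0, 0, 0, 0, 0, -0.4, 1],
  [0, 0, 0, 0, 0, -0.5, 1],
  [0, 0, 0, 0, 0, -0.5, 1],
])

```text
clock: 4.6
eef_pos: [547.3, 20.6, 207.9]
tcp_rot: [3.136, 0.001, 1.744]
contact_force: [1.0, 0.1, -0.7]
opening: 0.512
grasp_force: 31.3
```

```bash
python3 - <<'E'
from h import *
a=go([500,-154,205],99.8)
a=go([450,-329,205],99.8,a)
a=go([450,-329,37],99.8,a)
print(r.sense()["opening"])
im=r.grab_frame("side")
cv2.imwrite("pics/s2.png",cv2.resize(im[90:260,160:360,::-1],None,fx=3.5,fy=3.5,interpolation=cv2.INTER_CUBIC))
E
```

```text
[500, -154, 205] 99.8 -> [0.002, 0.0, 0.001, -0.655, -0.307, 0.01] mm 181 deg 0.3
[450, -329, 205] 99.8 -> [0.0, 0.0, 0.0, -0.656, -0.316, -0.0] mm 182 deg 0.0
[450, -329, 37] 99.8 -> [0.0, 0.0, 0.0, 0.0, -0.0, 0.672] mm 168 deg 0.0
0.5123984062536966
```

View pics/s2.png

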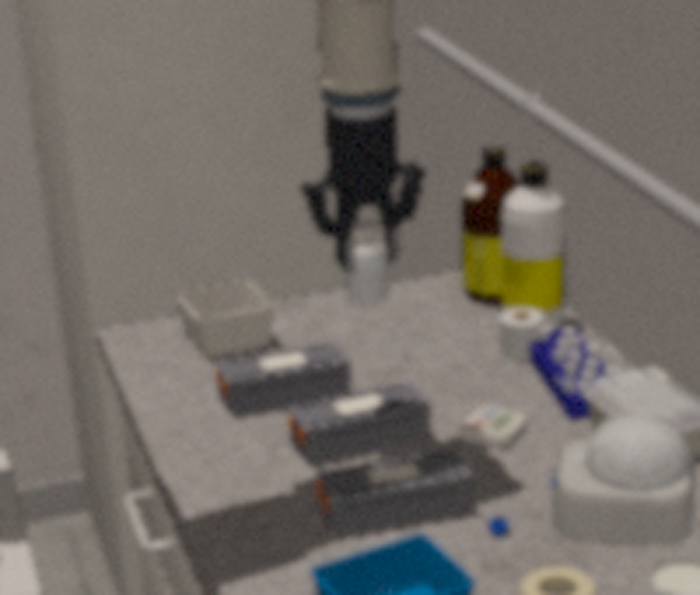

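The jar is held upright at (367,255). Next I carry it to the bin.

carry_out([
  [0, 0, 0, -0.2, -0.1, 0, 1],
  [0, 0, 0, -0.43, -0.2, 0, 1],
  [0, 0, 0, -0.655, -0.307, 0, 1],
  [0, 0, 0, -0.8, -0.38, 0, 1],
  [0, 0, 0, -1, -0.47, 0, 1],
  [0, 0, 0, -1, -0.47, 0, 1],
])

```text
clock: 5.4
eef_pos: [471.4, -248.6, 203.5]
tcp_rot: [-3.14, -0.001, 1.74]
contact_force: [0.4, 0.3, 0.1]
opening: 0.509
grasp_force: 31.3
```

carry_out([
  [0, 0, 0, -0.2, -0.1, 0, 1],
  [0, 0, 0, -0.311, -0.153, 0, 1],
  [0, 0, 0, -0.311, -0.153, 0, 1],
  [0, 0, 0, -0.311, -0.153, 0, 1],
])

```text
clock: 5.9
eef_pos: [448.6, -327.9, 204.0]
tcp_rot: [-3.141, -0.002, 1.744]
contact_force: [-0.2, 0.2, -0.6]
opening: 0.514
grasp_force: 31.3
```

```bash
python3 - <<'E'
from h import *
a=go([450,-329,70],99.8)
go([450,-329,39],99.8)
r.grab_frame("top")
for d in r.silhouettes("top","bin_floor"): print(round(d["score"],2),np.round(d["position"]),d["region"].sum(),rect("top",d["region"],52))
for d in r.silhouettes("top","case_a_center"): print(round(d["score"],2),np.round(d["position"]),d["region"].sum(),rect("top",d["region"],46))
E
```

```text
[450, -329, 70] 99.8 -> [-0.0, -0.001, 0.001, -0.006, 0.005, 0.536] mm 134 deg 0.2
[450, -329, 39] 99.8 -> [-0.0, -0.001, 0.001, -0.007, 0.005, 0.66] mm 165 deg 0.2
0.77 [250. 420.] 451 (array([ 398.8, -681.7]), array([78.7, 82. ]), 89.4)
0.76 [232. 322.] 286 (array([ 447.7, -308.5]), array([126.9,  67.6]), 12.7)
0.57 [214. 407.] 540 (array([ 532.7, -628.7]), array([94.5, 88.3]), 15.2)
0.87 [232. 196.] 689 (array([479.5, 163.7]), array([151.7,  64.5]), 0.4)
```

carry_out([
  [0, 0, 0, -0.006, 0.005, 0.2, 1],
  [0, 0, 0, -0.006, 0.005, 0.4, 1],
  [0, 0, 0, -0.006, 0.005, 0.55, 1],
  [0, 0, 0, -0.006, 0.005, 0.63, 1],
  [0, 0, 0, -0.006, 0.005, 0.66, 1],
  [0, 0, 0, -0.006, 0.005, 0.66, 1],
])

```text
clock: 6.8
eef_pos: [450.6, -330.0, 40.1]
tcp_rot: [-3.141, -0.0, 1.745]
contact_force: [1.0, -0.5, -0.4]
opening: 0.512
grasp_force: 31.3
```

```bash
python3 - <<'E'
from h import *
s=r.sense();print(s["eef_pos"],s["contact_force"])
E
```

```text
[ 450.5752522  -330.0114245    40.14327435] [ 1.04887274 -0.50582349 -0.38564047]
```

carry_out([
  [0, 0, 0, 0, 0, 0.008, 1],
  [0, 0, 0, 0, 0, 0.012, 1],
  [0, 0, 0, 0, 0, 0.012, 1],
])

```text
clock: 7.18
eef_pos: [450.9, -330.8, 38.0]
tcp_rot: [3.14, 0.001, 1.744]
contact_force: [-0.9, 0.2, 5.0]
opening: 0.514
grasp_force: 31.8
```

Touchdown. Release, then rise.

carry_out([
  [0, 0, 0, 0, 0, 0, -0.4],
  [0, 0, 0, 0, 0, 0, -0.4],
  [0, 0, 0, 0, 0, 0, -0.4],
  [0, 0, 0, 0, 0, 0, -0.4],
  [0, 0, 0, 0, 0, -0.2, -0.4],
  [0, 0, 0, 0, 0, -0.4, -0.4],
  [0, 0, 0, 0, 0, -0.6, -1],
  [0, 0, 0, 0, 0, -0.66, -1],
])

```text
clock: 8.18
eef_pos: [451.6, -331.3, 205.4]
tcp_rot: [3.138, 0.004, 1.744]
contact_force: [0.5, 0.6, -0.4]
opening: 1.0
grasp_force: 0.0
```

```bash
python3 - <<'E'
from h import *
a=go([515,-141,200],176.4)
a=go([515,-141,20],176.4,a)
im=r.grab_frame("side");r.grab_frame("top")
for c in("side","top"):
    for d in r.silhouettes(c,"case_a_center"):print(c,round(d["score"],2),np.round(d["position"]),rect(c,d["region"],46))
cv2.imwrite("pics/s3.png",cv2.resize(im[130:290,200:360,::-1],None,fx=3.5,fy=3.5,interpolation=cv2.INTER_CUBIC))
E
```

```text
[515, -141, 200] 176.4 -> [0.0, 0.002, -0.425, 0.706, 0.381, 0.02] mm 201 deg 76.5
[515, -141, 20] 176.4 -> [0.0, 0.0, 0.0, 0.0, -0.0, 0.72] mm 180 deg 0.0
side 0.91 [196. 235.] (array([447.4, 117.5]), array([143.2, 100.6]), 86.0)
top 0.79 [227. 194.] (array([478. , 163.7]), array([154.8,  64.5]), 0.4)
```

View pics/s3.png

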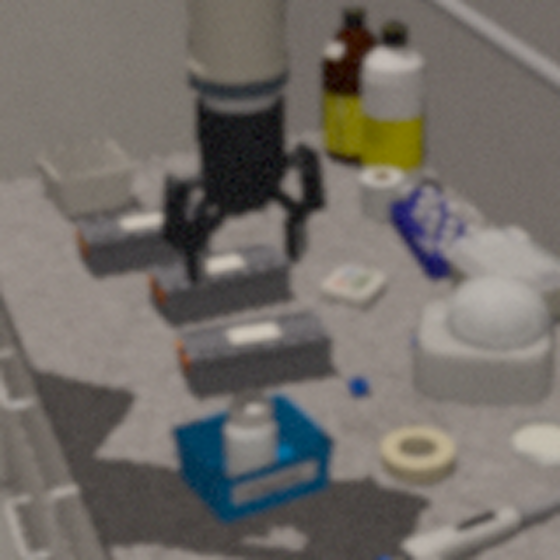

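The jar stands upright in the bin at about (250,440) in the crop, let go. Now I go to the right-hand case.

carry_out([
  [0, 0, -0.425, 0.706, 0.381, 0.02, -1],
  [0, 0, -0.425, 0.706, 0.381, 0.02, -1],
  [0, 0, -0.425, 0.706, 0.381, 0.02, -1],
  [0, 0, -0.425, 0.706, 0.381, 0.02, -1],
  [0, 0, -0.425, 0.706, 0.381, 0.02, -1],
  [0, 0, -0.425, 0.706, 0.381, 0.02, -1],
  [0, 0, -0.425, 0.706, 0.381, 0.02, -1],
  [0, 0, -0.425, 0.706, 0.381, 0.02, -1],
])

```text
clock: 9.38
eef_pos: [512.7, -139.8, 195.1]
tcp_rot: [3.141, -0.003, 3.079]
contact_force: [0.8, 0.0, -1.0]
opening: 0.997
grasp_force: 0.0
```

```bash
python3 - <<'E'
from h import *
a=go([515,-141,100],176.4)
a=go([515,-141,9],176.4)
im=r.grab_frame("side")
cv2.imwrite("pics/s4.png",cv2.resize(im[130:290,200:360,::-1],None,fx=3.5,fy=3.5,interpolation=cv2.INTER_CUBIC))
E
```

```text
[515, -141, 100] 176.4 -> [0.0, -0.001, 0.0, -0.011, -0.005, 0.38] mm 95 deg 0.2
[515, -141, 9] 176.4 -> [0.0, -0.001, 0.0, -0.012, -0.005, 0.744] mm 186 deg 0.2
```

View pics/s4.png

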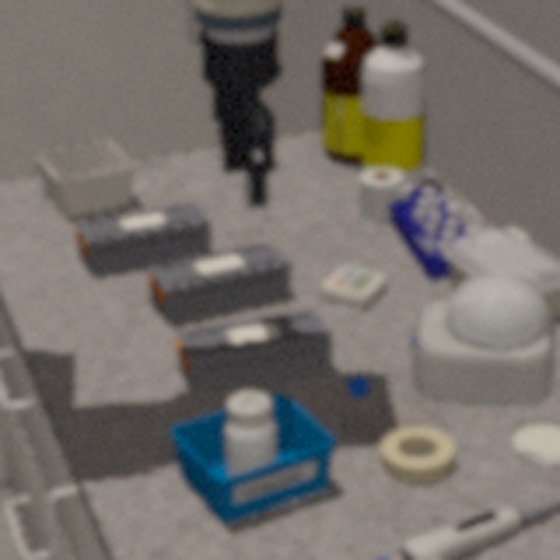

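The gripper hangs above the right case, with its fingers across the width. I'll descend and grip at 80 N.

carry_out([
  [0, 0, 0, -0.012, -0.005, 0.2, -1],
  [0, 0, 0, -0.012, -0.005, 0.4, -1],
  [0, 0, 0, -0.012, -0.005, 0.6, -1],
  [0, 0, 0, -0.012, -0.005, 0.744, -1],
  [0, 0, 0, -0.012, -0.005, 0.744, -1],
  [0, 0, 0, -0.012, -0.005, 0.744, 1],
  [0, 0, 0, -0.012, -0.005, 0.744, 1],
  [0, 0, 0, -0.012, -0.005, 0.744, 1],
], force=80)

```text
clock: 10.42
eef_pos: [517.9, -141.9, 12.8]
tcp_rot: [-3.141, 0.003, 3.079]
contact_force: [-0.8, 0.1, 7.7]
opening: 0.69
grasp_force: 87.2
```

carry_out([
  [0, 0, 0, 0, 0, 0, 1],
  [0, 0, 0, 0, 0, 0, 1],
  [0, 0, 0, 0, 0, -0.1, 1],
  [0, 0, 0, 0, 0, -0.2, 1],
  [0, 0, 0, 0, 0, -0.4, 1],
  [0, 0, 0, 0, 0, -0.4, 1],
  [0, 0, 0, 0, 0, -0.4, 1],
  [0, 0, 0, 0, 0, -0.4, 1],
])

```text
clock: 11.42
eef_pos: [515.5, -141.2, 109.9]
tcp_rot: [3.141, -0.002, 3.079]
contact_force: [-0.0, 0.4, -3.8]
opening: 0.686
grasp_force: 89.5
```

```bash
cat > t.py <<'E'
from h import *
s=r.sense();R=Ro.from_euler("xyz",s["tcp_rot"])
print(s["clock"],np.round(s["eef_pos"],1),np.degrees(s["tcp_rot"]).round(1),"T tool",np.round(R.inv().apply(s["wrist_torque"]),3),"F",np.round(s["contact_force"],1),"op",round(s["opening"],3),s["grasp_force"].__round__(1),"effort",np.round(s["joint_efforts"],2))
E
python3 t.py
```

```text
11.425 [ 515.5 -141.2  109.9] [ 1.800e+02 -1.000e-01  1.764e+02] T tool [0.046 0.01  0.012] F [-0.   0.4 -3.8] op 0.686 89.5 effort [-0.000e+00 -5.684e+01 -2.814e+01 -0.000e+00 -1.000e-02  0.000e+00]
```

carry_out([
  [0, 0.055, 0, 0, 0, 0, 1],
  [0, 0.11, 0, 0, 0, 0, 1],
  [0, 0.11, 0, 0, 0, 0, 1],
  [0, 0.11, 0, 0, 0, 0, 1],
  [0, 0.05, 0, 0, 0, 0, 1],
  [0, 0, 0, 0, 0, 0, 1],
  [0, 0, 0, 0, 0, 0, 1],
  [0, 0, 0, 0, 0, 0, 1],
])

```text
clock: 12.42
eef_pos: [516.9, -141.8, 111.9]
tcp_rot: [-3.141, -0.0, 3.079]
contact_force: [0.1, -0.1, -4.8]
opening: 0.69
grasp_force: 89.6
```

```bash
python3 t.py
```

```text
12.425 [ 516.9 -141.8  111.9] [-180.    -0.   176.4] T tool [ 0.063 -0.015  0.001] F [ 0.1 -0.1 -4.8] op 0.69 89.6 effort [-2.800e-01 -5.681e+01 -2.606e+01  0.000e+00  1.000e-01 -2.000e-02]
```

carry_out([
  [0, -0.055, 0, 0, 0, 0, 1],
  [0, -0.11, 0, 0, 0, 0, 1],
  [0, -0.11, 0, 0, 0, 0, 1],
  [0, -0.11, 0, 0, 0, 0, 1],
  [0, -0.05, 0, 0, 0, 0, 1],
  [0, 0, 0, 0, 0, 0, 1],
  [0, 0, 0, 0, 0, 0, 1],
  [0, 0, 0, 0, 0, 0, 1],
])

```text
clock: 13.42
eef_pos: [516.9, -141.4, 110.5]
tcp_rot: [3.142, 0.001, 3.08]
contact_force: [-0.6, -0.2, -4.5]
opening: 0.687
grasp_force: 89.5
```

```bash
python3 t.py
```

```text
13.425 [ 516.9 -141.4  110.5] [1.800e+02 1.000e-01 1.765e+02] T tool [-0.005  0.044 -0.02 ] F [-0.6 -0.2 -4.5] op 0.687 89.5 effort [ 3.600e-01 -5.550e+01 -2.984e+01 -5.000e-02 -6.000e-02  5.000e-02]
```

carry_out([
  [0, 0.055, 0, 0, 0, 0, 1],
  [0, 0.11, 0, 0, 0, 0, 1],
  [0, 0.11, 0, 0, 0, 0, 1],
  [0, 0.11, 0, 0, 0, 0, 1],
  [0, 0.11, 0, 0, 0, 0, 1],
])

```text
clock: 14.05
eef_pos: [515.7, -141.5, 111.5]
tcp_rot: [3.141, -0.343, 3.079]
contact_force: [-0.6, -0.2, -3.8]
opening: 0.687
grasp_force: 89.4
```

```bash
cat > m.py <<'E'
from h import *
T=[]
for i in range(8):
    r.grab_frame("side");s=r.sense();T.append(np.r_[Ro.from_euler("xyz",s["tcp_rot"]).inv().apply(s["wrist_torque"]),s["contact_force"]])
print(s["clock"],np.degrees(s["tcp_rot"]).round(1),np.mean(T,0).round(3),"sd",np.std(T,0).round(3))
E
python3 m.py
```

```text
14.45 [-180.   -19.8  176.4] [-1.500e-02 -3.790e-01  2.000e-03 -1.210e-01  2.030e-01 -3.931e+00] sd [0.027 0.037 0.03  0.437 0.564 0.404]
```

carry_out([
  [0, -0.055, 0, 0, 0, 0, 1],
  [0, -0.11, 0, 0, 0, 0, 1],
  [0, -0.165, 0, 0, 0, 0, 1],
  [0, -0.22, 0, 0, 0, 0, 1],
  [0, -0.22, 0, 0, 0, 0, 1],
  [0, -0.22, 0, 0, 0, 0, 1],
  [0, -0.22, 0, 0, 0, 0, 1],
])

```text
clock: 15.32
eef_pos: [518.5, -141.8, 111.6]
tcp_rot: [-3.142, 0.345, 3.08]
contact_force: [0.4, 0.1, -4.5]
opening: 0.688
grasp_force: 89.5
```

```bash
python3 m.py
```

```text
15.725 [180.   19.8 176.4] [ 0.004  0.373  0.    -0.315  0.082 -3.812] sd [0.023 0.025 0.015 0.576 0.493 0.418]
```

carry_out([
  [0, 0.05, 0, 0, 0, 0, 1],
  [0, 0.093, 0, 0, 0, 0, 1],
  [0, 0.093, 0, 0, 0, 0, 1],
  [0, 0.093, 0, 0, 0, 0, 1],
])

```text
clock: 16.23
eef_pos: [515.9, -141.2, 110.4]
tcp_rot: [3.141, 0.054, 3.079]
contact_force: [-0.3, -0.6, -4.5]
opening: 0.686
grasp_force: 89.5
```

```bash
python3 m.py
```

```text
16.625 [180.    3.1 176.4] [ 1.000e-03  7.700e-02  1.700e-02 -1.010e-01  2.500e-02 -4.075e+00] sd [0.019 0.032 0.047 0.562 0.493 0.32 ]
```

Readings at 3° fit a silent case, about 0.06 N m of pure lever arm where a rattler would give about 0.15. I'll set it back.

carry_out([
  [0, 0.017, 0, 0, 0, 0.1, 1],
  [0, 0.017, 0, 0, 0, 0.25, 1],
  [0, 0.017, 0, 0, 0, 0.35, 1],
  [0, 0.017, 0, 0, 0, 0.385, 1],
  [0, 0.017, 0, 0, 0, 0.395, 1],
  [0, 0.017, 0, 0, 0, 0.398, 1],
  [0, 0.017, 0, 0, 0, 0.398, 1],
])

```text
clock: 17.5
eef_pos: [522.4, -142.0, 12.9]
tcp_rot: [-3.141, 0.001, 3.079]
contact_force: [-3.3, 1.3, 6.7]
opening: 0.689
grasp_force: 90.7
```

```bash
python3 t.py
```

```text
17.5 [ 522.4 -142.    12.9] [-1.800e+02  1.000e-01  1.764e+02] T tool [-0.062  0.495  0.027] F [-3.3  1.3  6.7] op 0.689 90.7 effort [ 6.000e-02 -5.635e+01 -2.147e+01  2.000e-02 -1.100e+00 -1.000e-02]
```

carry_out([
  [0, 0, 0, 0, 0, 0, -1],
  [0, 0, 0, 0, 0, 0, -1],
  [0, 0, 0, 0, 0, 0, -1],
  [0, 0, 0, 0, 0, 0, -1],
  [0, 0, 0, 0, 0, -0.2, -1],
  [0, 0, 0, 0, 0, -0.4, -1],
  [0, 0, 0, 0, 0, -0.5, -1],
  [0, 0, 0, 0, 0, -0.5, -1],
])

```text
clock: 18.5
eef_pos: [523.4, -142.3, 138.7]
tcp_rot: [-3.141, 0.004, 3.079]
contact_force: [0.3, 0.0, -0.0]
opening: 0.996
grasp_force: 0.0
```

```bash
python3 - <<'E'
from h import *
a=go([530,22,135],184.4)
r.grab_frame("top")
for n in("case_a_center","case_b_center","case_c_center"):
    for d in r.silhouettes("top",n):print(round(d["score"],2),np.round(d["position"]),rect("top",d["region"],46))
E
```

```text
[530, 22, 135] 184.4 -> [-0.0, 0.001, -0.044, 0.015, 0.657, 0.014] mm 164 deg 8.0
0.83 [228. 199.] (array([479.5, 163.7]), array([151.8,  64.5]), 0.4)
0.74 [238. 142.] (array([455.3, 359.6]), array([108.1, 120.6]), 8.8)
0.51 [234. 274.] (array([ 470.3, -133. ]), array([52.9, 49. ]), 89.3)
0.91 [219. 233.] (array([528. ,  23.3]), array([156.6,  63.6]), 4.6)
0.15 [196. 336.] (array([ 601.1, -349.8]), array([64.9, 65.5]), 88.7)
0.66 [235. 279.] (array([ 470.2, -136.8]), array([60.4, 56.6]), 89.3)
```

carry_out([
  [0, 0, -0.044, 0.015, 0.2, 0, -1],
  [0, 0, -0.044, 0.015, 0.45, 0, -1],
  [0, 0, -0.044, 0.015, 0.657, 0, -1],
  [0, 0, -0.044, 0.015, 0.657, 0.014, -1],
  [0, 0, -0.044, 0.015, 0.657, 0.014, -1],
  [0, 0, -0.044, 0.015, 0.657, 0.014, -1],
])

```text
clock: 19.45
eef_pos: [528.1, 21.2, 132.7]
tcp_rot: [-3.141, -0.001, -3.067]
contact_force: [-1.1, 0.1, 0.1]
opening: 0.999
grasp_force: 0.0
```

```bash
python3 - <<'E'
from h import *
a=go([529,22,9],184.4)
E
```

```text
[529, 22, 9] 184.4 -> [-0.0, -0.0, -0.001, -0.004, 0.003, 0.495] mm 124 deg 0.1
```

carry_out([
  [0, 0, 0, 0, 0.003, 0.2, -1],
  [0, 0, 0, 0, 0.003, 0.4, -1],
  [0, 0, 0, 0, 0.003, 0.495, -1],
  [0, 0, 0, 0, 0.003, 0.495, -1],
  [0, 0, 0, 0, 0.003, 0.495, 1],
  [0, 0, 0, 0, 0.003, 0.495, 1],
  [0, 0, 0, 0, 0.003, 0.495, 1],
  [0, 0, 0, 0, 0.003, 0.495, 1],
])

```text
clock: 20.45
eef_pos: [529.5, 22.8, 11.1]
tcp_rot: [-3.141, 0.003, -3.066]
contact_force: [-0.1, -3.8, 6.8]
opening: 0.687
grasp_force: 87.5
```

carry_out([
  [0, 0, 0, 0, 0, 0, 1],
  [0, 0, 0, 0, 0, -0.1, 1],
  [0, 0, 0, 0, 0, -0.2, 1],
  [0, 0, 0, 0, 0, -0.4, 1],
  [0, 0, 0, 0, 0, -0.4, 1],
  [0, 0, 0, 0, 0, -0.4, 1],
  [0, 0, 0, 0, 0, -0.4, 1],
])

```text
clock: 21.32
eef_pos: [527.2, 23.0, 108.2]
tcp_rot: [3.141, -0.002, -3.066]
contact_force: [0.0, -0.2, -5.2]
opening: 0.69
grasp_force: 93.2
```

```bash
python3 m.py
```

```text
21.725 [ 180.    -0.  -175.7] [ 0.     0.013 -0.005  0.207 -0.064 -4.592] sd [0.026 0.024 0.03  0.42  0.552 0.485]
```

carry_out([
  [0, 0.055, 0, 0, 0, 0, 1],
  [0, 0.11, 0, 0, 0, 0, 1],
  [0, 0.11, 0, 0, 0, 0, 1],
  [0, 0.11, 0, 0, 0, 0, 1],
  [0, 0.06, 0, 0, 0, 0, 1],
  [0, 0.017, 0, 0, 0, 0, 1],
  [0, 0.017, 0, 0, 0, 0, 1],
  [0, 0.017, 0, 0, 0, 0, 1],
])

```text
clock: 22.72
eef_pos: [528.5, 23.0, 110.3]
tcp_rot: [-3.142, -0.053, -3.066]
contact_force: [0.3, 0.2, -3.3]
opening: 0.692
grasp_force: 93.5
```

```bash
python3 m.py
```

```text
23.125 [ 180.    -3.1 -175.7] [ 3.000e-03  3.600e-02  7.000e-03  3.300e-02  7.100e-02 -4.486e+00] sd [0.045 0.023 0.035 0.494 0.498 0.301]
```

carry_out([
  [0, -0.055, 0, 0, 0, 0, 1],
  [0, -0.11, 0, 0, 0, 0, 1],
  [0, -0.127, 0, 0, 0, 0, 1],
  [0, -0.127, 0, 0, 0, 0, 1],
  [0, -0.08, 0, 0, 0, 0, 1],
  [0, -0.034, 0, 0, 0, 0, 1],
  [0, -0.034, 0, 0, 0, 0, 1],
  [0, -0.034, 0, 0, 0, 0, 1],
])

```text
clock: 24.12
eef_pos: [528.1, 23.1, 108.8]
tcp_rot: [3.142, 0.054, -3.066]
contact_force: [0.1, 0.3, -4.2]
opening: 0.688
grasp_force: 93.8
```

```bash
python3 m.py; python3 t.py
```

```text
24.525 [-180.     3.1 -175.7] [ 0.006 -0.029  0.02   0.029 -0.083 -4.384] sd [0.03  0.047 0.026 0.452 0.235 0.518]
24.525 [528.1  23.  109.5] [-180.     3.1 -175.7] T tool [-0.009 -0.056 -0.015] F [ 0.4  0.2 -4.4] op 0.683 93.8 effort [-0.000e+00 -5.339e+01 -2.740e+01  1.000e-02 -3.000e-01 -0.000e+00]
```

The right case showed pure pendulum torque: ±0.376 at ±20°, and 0.077 at 3° (about 0.06 expected). This one shows the opposite sign, +0.036/-0.029 where a silent case would give ∓0.058. That 0.09 N m is the ball sitting at the downhill end, so this is the rattler. I'll carry it to the tray.

```bash
python3 - <<'E'
from h import *
a=go([528,23,165],184.3)
a=go([492,191,165],184.3,a)
a=go([455,360,165],184.3,a)
E
```

```text
[528, 23, 165] 184.3 -> [0.0, 0.017, 0.0, -0.011, -0.0, -0.222] mm 55 deg 3.1
[492, 191, 165] 184.3 -> [0.0, 0.0, 0.0, 0.093, 0.681, 0.0] mm 172 deg 0.0
[455, 360, 165] 184.3 -> [0.0, 0.0, 0.0, 0.097, 0.685, 0.0] mm 173 deg 0.0
```

carry_out([
  [0, 0.017, 0, -0.011, 0, -0.12, 1],
  [0, 0.017, 0, -0.011, 0, -0.222, 1],
  [0, 0.017, 0, 0.02, 0.2, -0.222, 1],
  [0, 0.017, 0, 0.05, 0.4, -0.222, 1],
  [0, 0.017, 0, 0.08, 0.6, -0.222, 1],
  [0, 0.017, 0, 0.082, 0.681, -0.222, 1],
  [0, 0.017, 0, 0.082, 0.681, -0.222, 1],
])

```text
clock: 25.4
eef_pos: [492.1, 192.0, 163.8]
tcp_rot: [-3.142, 0.0, -3.064]
contact_force: [-0.8, -0.3, -4.5]
opening: 0.688
grasp_force: 93.7
```

carry_out([
  [0, 0, 0, 0.02, 0.15, 0, 1],
  [0, 0, 0, 0.05, 0.35, 0, 1],
  [0, 0, 0, 0.08, 0.55, 0, 1],
  [0, 0, 0, 0.097, 0.65, 0, 1],
  [0, 0, 0, 0.097, 0.685, 0, 1],
  [0, 0, 0, 0.097, 0.685, 0, 1],
  [0, 0, 0, 0.097, 0.685, 0, 1],
  [0, 0, 0, 0.097, 0.685, 0, 1],
])

```text
clock: 26.4
eef_pos: [455.3, 358.9, 163.7]
tcp_rot: [-3.141, -0.0, -3.067]
contact_force: [0.0, 0.1, -4.7]
opening: 0.691
grasp_force: 94.3
```

```bash
python3 m.py; python3 t.py; python3 - <<'E'
from h import *
im=r.grab_frame("side")
cv2.imwrite("pics/s5.png",cv2.resize(im[90:290,180:380,::-1],None,fx=3,fy=3,interpolation=cv2.INTER_CUBIC))
r.grab_frame("top")
for n in("case_a_center","case_c_center"):
    for d in r.silhouettes("top",n):print(round(d["score"],2),np.round(d["position"]),rect("top",d["region"],46))
E
```

```text
26.8 [-180.     0.  -175.6] [ 3.000e-03  3.000e-03 -2.000e-03 -1.550e-01 -2.780e-01 -4.433e+00] sd [0.025 0.022 0.025 0.34  0.548 0.276]
26.8 [454.9 359.9 163.8] [-180.     0.  -175.6] T tool [ 0.029 -0.015 -0.03 ] F [-0.4 -0.8 -4.4] op 0.69 94.3 effort [ -0.08 -59.65 -32.16   0.    -0.    -0.  ]
0.65 [230. 196.] (array([479.5, 165.6]), array([151.7,  68.2]), 0.4)
0.63 [220. 276.] (array([ 521.6, -141.1]), array([ 60.7, 151.9]), 89.3)
```

View pics/s5.png

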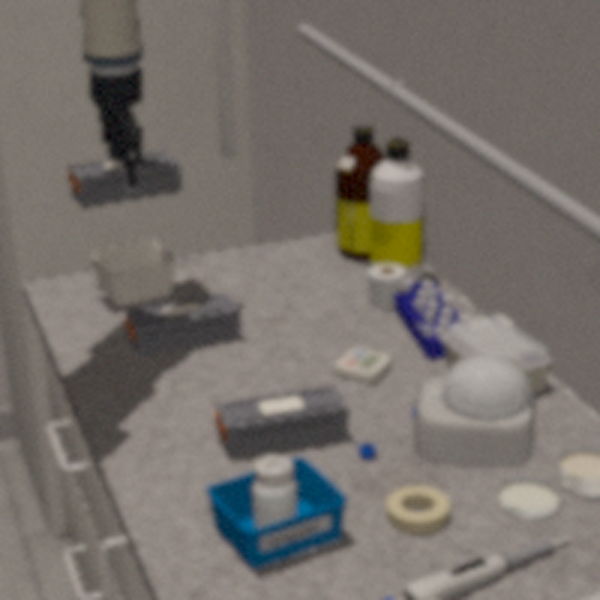

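The rattling case is held level over the tray at (125,180), the jar is in the bin at (275,490), and the right case lies back in place. The level torque reads near zero, so I'll repeat the tilt here to be sure.

carry_out([
  [0, 0.055, 0, 0, 0, 0, 1],
  [0, 0.11, 0, 0, 0, 0, 1],
  [0, 0.11, 0, 0, 0, 0, 1],
  [0, 0.11, 0, 0, 0, 0, 1],
  [0, 0.11, 0, 0, 0, 0, 1],
])

```text
clock: 27.62
eef_pos: [454.2, 360.0, 164.3]
tcp_rot: [3.141, -0.344, -3.065]
contact_force: [-0.7, -0.2, -3.7]
opening: 0.688
grasp_force: 94.1
```

```bash
python3 m.py
```

```text
28.025 [ 180.   -19.8 -175.6] [-0.015 -0.575 -0.004  0.132  0.094 -3.885] sd [0.03  0.045 0.035 0.55  0.214 0.357]
```

carry_out([
  [0, -0.055, 0, 0, 0, 0, 1],
  [0, -0.11, 0, 0, 0, 0, 1],
  [0, -0.165, 0, 0, 0, 0, 1],
  [0, -0.22, 0, 0, 0, 0, 1],
  [0, -0.22, 0, 0, 0, 0, 1],
  [0, -0.22, 0, 0, 0, 0, 1],
  [0, -0.22, 0, 0, 0, 0, 1],
])

```text
clock: 28.9
eef_pos: [456.2, 360.4, 164.1]
tcp_rot: [3.141, 0.345, -3.067]
contact_force: [-0.2, -0.3, -3.5]
opening: 0.691
grasp_force: 94.3
```

```bash
python3 m.py
```

```text
29.3 [-180.    19.8 -175.7] [ 0.014  0.344  0.017 -0.121 -0.257 -4.455] sd [0.036 0.204 0.016 0.478 0.469 0.712]
```

carry_out([
  [0, 0.055, 0, 0, 0, 0, 1],
  [0, 0.09, 0, 0, 0, 0, 1],
  [0, 0.11, 0, 0, 0, 0, 1],
  [0, 0.11, 0, 0, 0, 0, 1],
  [0, 0.11, 0, 0, 0, 0, 1],
  [0, 0.11, 0, 0, 0, 0, 1],
  [0, 0.11, 0, 0, 0, 0, 1],
])

```text
clock: 30.18
eef_pos: [454.5, 360.0, 163.9]
tcp_rot: [-3.142, 0.0, -3.065]
contact_force: [-0.0, -0.1, -4.5]
opening: 0.694
grasp_force: 94.4
```

```bash
python3 m.py
```

```text
30.575 [-180.     0.  -175.7] [ 1.20e-02 -9.10e-02 -1.00e-03 -2.29e-01  9.50e-02 -4.33e+00] sd [0.035 0.023 0.024 0.32  0.482 0.482]
```

The level torque moved from 0.00 to -0.09 N m, and one tilt scattered with an sd of 0.2 against 0.03 for the silent case. The mass inside is moving, so this is confirmed as the rattler. Handing in.

```bash
python3 -c "
from rig import r
print(r.sign_off())"
```

```text
the job is handed in; nothing more can be done
None
```

I handed the job in, though `r.sign_off()` returned no verdict: the jar stands in the blue bin, the silent right-hand case is back about 7 mm from its start, and the rattling case (the middle one, which had been under the jar) is held level about 10 cm above the tray rim; I never lifted the left case.

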